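# Wring a two-block gauge stack on the sloping stand

## Robot

A 6-joint arm with a two-finger parallel gripper is mounted at the origin on a cart in front of the work surface, level with it; the furniture and walls round the work are solid. World frame = base frame: x ahead of the robot, y to its left, z up, the work surface at z = 0. Lengths are in m, angles in rad, forces in N, time in s.
With the tool pointing down it reaches from about 0.4 to 0.825 m from the base axis. Payload 7 kg.
Tool frame: the origin (TCP) lies on the mounting face of the last link; the fingertips stand arm.tcp_to_tips ahead of it and the grasp point (between the pads) lies 159 mm ahead of it (arm.tcp_to_tips is the distance from the TCP to the fingertips, in m); z points along the fingers, y is the direction in which the jaws open and shut (so a half turn about z gives the same grasp; the last joint's range is limited). The gripper opens to 88 mm and grips with 3 to 60 N. Pads are 19 mm wide; open, the fingers measure 130 mm over their backs; the gripper's body (78 mm by 193 mm) begins 47 mm behind the grasp point.
Start: joints at [-0.961, 0.359, 0.012, 0, -1.224, -0.288], TCP at [0.213, -0.64, 0.405] pointing down, gripper open.
Joint ranges: [-3.07, 3.07], [-1.43, 2.12], [-1.02, 1.25], [-3.03, 1.67], [-3.05, -0], [-3.03, 3.03]. Speed limits (rad/s): [2.39, 2.39, 3.01, 3.14, 3.14, 3.14].

## Interface

Orientations are given as [roll, pitch, yaw] about the fixed x, y, z axes, in that order (R = Rz(yaw) Ry(pitch) Rx(roll)).
In Python, from station import arm, cams, job_done, finder gives the robot as it stands.
- The arm moves only by the tool play_rows, never from a script. Its argument "targets" is a list that holds one entry, the list of rows, each a list of 4 numbers: the shift along the tool's x, y, z in m, then the turn about the tool's z in degrees. A call has 1 to 5 rows; each row is the pose to reach, as a shift and turn from the pose commanded when the call began, along the tool's axes at that moment; what a row does not reach only later rows make up. A row lasts 1/8 s, in which the tool goes at most 62.5 mm and 10.7 degrees, less where a joint would pass 70% of its speed; a pose out of reach is approached as far as the arm can. A call with a gripper value outside its range is refused whole. "grip" is the closure in counts, from 0 (fully open) to 255 (shut), set as the call begins (left out, the last holds). The fingers move at their own pace and stop on an object; "newtons" is the grip in N (left out, the last holds). Time passes only in rows, so rows that repeat a pose let the fingers close. It gives the time, the measured TCP pose, the force and the opening at its end, in the units of the state.
- arm.get_state(): the state, without advancing time (a new reading comes with each control period).
- cams.grab_frame(name): name is "scene" or "top" or "wrist"; returns (picture, depth): 384x512x3 uint8, red, green, blue; 384x512 float32, m along the optical axis (not along the pixel's ray), 0 where there is no reading.
- cams.camera_params(name): a dict with "intrinsics" (3x3 intrinsics, pixels), "position" and "attitude" of the camera in the world. Camera axes: x right, y down, z forward; pixel columns grow to the right and rows downward; lengths in m; the calibration is good to about 2 mm. The wrist camera is an equidistant fisheye: a pixel r from the principal point sees the ray r / f radians off the axis. A picture is of the moment at which its call begins: read the wrist's pose just before it. camera_params takes no time and is no camera call; for the wrist camera it gives the pose at the moment of the call.
- job_done(): hands the job in, once; it reports no verdict.
Trained networks look in the newest picture that a camera, given by its name, has taken for a name from the list of things; names that differ only in an ending like _2 or _b are one class to them, and where a whole thing is asked for, a point or a joint stands for the part that bears it (a point fixed in the world has none). Each returns a list of dicts, best first, with "score" (0 to 1); they miss things now and then, are a little off and sometimes report something else, mostly with a low value. They report only what shows in the picture. A call takes as long as a camera call. They do not tell look-alikes from the thing itself.
- finder.find_in(camera, query): "xyz" ([x, y, z] in m, in world coordinates, good to about 4 mm: the middle of the surface that is visible of it).
- finder.masks_of(camera, query): "mask" (384x512 bool, what is visible of it).
The state is a dict: "t": time; "q": joint angles; "qd": joint speeds; "joint_efforts": joint torques, N m; "eef_pos": TCP position; "ee_rot": TCP orientation; "force": force on the tool from outside, world axes, zero at the start; "moment": the same for the moment, N m; "width": finger opening in m.
Only numpy, scipy, OpenCV 4.12 (cv2) and the standard library are available. Lean on these libraries where they do the work, as an engineer would, in place of code of your own. Each camera call takes 0.05 s, during which the arm holds its last target. There are 200 camera calls.

## Task

Build the setting stack on the green gauge stand the way gauge blocks are wrung: lay the thick dark steel block flat on the upper part of the stand's sloping steel datum block, then slide it down the slope, face on face, under the lower yellow lip of the stepped stop until its end meets the stop. Then wring the thin brass block onto the dark block in the same way, sliding it down under the upper yellow lip until its end meets the edge of the lower lip. Leave both blocks fully home, with their long sides in line with the datum block, let go of them, and do not disturb the other things on the bench.

Things in the scene. Friction and masses are not known exactly. Their poses are not given: they have to be found in the camera images.
- gauge_stand: Fixed green stand, foot 125 x 74 mm, turned differently each time; origin at the underside centre of its foot on the worktop; z up, +x is the horizontal direction in which its seat climbs (30 degrees), y across. At the low end of the seat stands a dark steel stepped stop, with two yellow lips one above the other.
- datum_block: Steel block fixed on the stand's seat, 70 x 24 x 15 mm; its upper face slopes 30 degrees. Origin in that face at its low (stop) end, mid width, 42 mm above the worktop; x up the slope along the 70 mm length, y across, z square out of the face. The 60 mm wide seat lies 15 mm below the face. Blocks do not slip down the face by themselves.
- stop_foot (a point): Middle of the low end of the datum face, at the dark stepped stop (axes of datum_block, mm from here). End wall: x -8 to 0, up to z 54. Two cheeks, 32 mm apart inside, 5 thick: x 0 to 20, z -15 to 54. Lower yellow lip across: x 0 to 10, z 28 to 34. Upper yellow lip across: x 0 to 20, z 48 to 54. Each lip clears its block by 3 mm, so a block cannot be lowered straight into place.
- thick_home (a point): Where the thick block's centre must end: x 35, y 0, z 12.5 mm in the datum_block frame; the block's end is then against the end wall.
- thin_home (a point): Where the thin block's centre must end: x 40, y 0, z 35 mm in the datum_block frame; its low end is then against the lower lip's uphill edge (x 10) and its upper end flush with the thick block's.
- thick_block_center (a point): Centre of the loose thick dark steel gauge block, 70 x 24 x 25 mm, about 0.32 kg, plain box with equal ends, lying flat on the worktop at the start; x along its 70 mm length, y across its 24 mm width, z through its 25 mm thickness. Grip it across the 24 mm width, best a little (10 mm) towards the end that will be uphill so that the fingers stay clear of the stop.
- thin_block_center (a point): Centre of the loose thin brass gauge block, 60 x 24 x 20 mm, about 0.24 kg, plain box with equal ends, lying flat on the worktop at the start; x along its 60 mm length, y across its 24 mm width, z through its 20 mm thickness. Grip it across the 24 mm width.
- oil_bottle: Bystander: oil bottle, 39 mm across, 150 mm tall, standing; origin under its centre.
- loupe: Bystander: black eye loupe, 36 mm across, 36 mm tall; origin under its centre.
- jaw_insert: Bystander: steel vice jaw insert, 24 x 60 x 22 mm; origin under its centre.
- padlock: Bystander: brass padlock lying flat, 76 x 48 x 15 mm; origin under its centre.
- cylinder_b: Bystander: brass lock cylinder lying on its side, 70 x 31 x 17 mm; origin under its centre.
- marker: Bystander: red and white marker pen, 17 x 135 x 16 mm; origin under its centre.
Things that resemble listed ones, but are neither listed nor needed, are in the scene too. What is shaped like the part that bears thin_block_center but blue or red is not meant.

How it is judged:
By the outcome, as a careful person would: the job done as asked, in the order asked, and still so for the second after the job is handed in, with the robot touching nothing.
It also fails if it takes over 61 s, if anything falls off the work surface, if the arm or the gripper's body presses on something with over 40 N, if the wrist force passes 120 N, or if a joint passes its speed limit or range.

## Working session

There is one attempt and no reset: what is moved stays moved. The work goes in short steps, Python scripts to look and compute and a tool call to move; the robot and the scene stay as the last step left them, time stands still between calls to the robot, and variables do not carry over. Pictures are saved under pics/ and viewed, about 8 in all and at most 12, crops included, and the job is handed in when it is done.

Besides the shell and the picture viewer there is one more tool, called after "Call:" as name([rows], argument=value, ...), one row to a line, values as JSON. play_rows: Moves the arm, as the interface text tells. Its arguments: {"type":"object","properties":{"targets":{"type":"array","items":{"type":"array","items":{"type":"array","items":{"type":"number"}}}},"grip":{"type":"number"},"newtons":{"type":"number"}},"required":["targets"]}

```bash
ls; mkdir -p pics
cat > h.py <<'E'
import numpy as np, cv2
from scipy.spatial.transform import Rotation as R
from station import arm, cams, job_done, finder
def cp(n):
    p=cams.camera_params(n); K=np.array(p["intrinsics"]); a=np.array(p["attitude"]); 
    Rm=a if a.shape==(3,3) else R.from_euler('xyz',a).as_matrix()
    return K,np.array(p["position"]),Rm
def cloud(n,d,c=None):
    K,t,Rm=c or cp(n); v,u=np.mgrid[:384,:512]
    x=(u-K[0,2])/K[0,0]; y=(v-K[1,2])/K[1,1]
    if n=="wrist":
        r=np.hypot(x,y)+1e-9; s=np.tan(np.minimum(r,1.5))/r; x=x*s; y=y*s
    return np.stack([x*d,y*d,d],-1)@Rm.T+t
def save(n,im): cv2.imwrite("pics/"+n,im[...,::-1])
E
python3 - <<'E'
from h import *
print({k:v for k,v in arm.get_state().items()}, arm.tcp_to_tips)
for n in ["top","scene"]:
    im,d=cams.grab_frame(n); save(n+"0.png",im); np.save(n+"0.npy",d); print(n,cams.camera_params(n))
    for q in ["gauge_stand","thick_block_center","thin_block_center","oil_bottle","loupe","jaw_insert","padlock","cylinder_b","marker"]:
        print(q,[(np.round(f["xyz"],3).tolist(),round(f["score"],2)) for f in finder.find_in(n,q)][:4])
a=cv2.imread("pics/top0.png");b=cv2.imread("pics/scene0.png")
cv2.imwrite("pics/both.png",cv2.resize(np.vstack([a,b]),None,fx=.78,fy=.78))
E
```

```text
pics
{'t': 0.0, 'q': array([-9.60908255e-01,  3.59381498e-01,  1.10834823e-02, -3.60501325e-04,
       -1.22410099e+00, -2.88124279e-01]), 'qd': array([-0.00123726,  0.0003036 ,  0.00066258,  0.00028308, -0.00028231,
        0.00121785]), 'joint_efforts': array([-4.81436982e-04, -5.82714915e+01,  2.93051952e+01,  6.99681357e+00,
        6.84410290e-03, -1.57301256e-04]), 'eef_pos': array([ 0.2134201 , -0.64017246,  0.40373478]), 'ee_rot': array([ 3.13995973e+00, -1.30526864e-04, -2.81995152e+00]), 'force': array([-0.33064324,  0.01869987,  0.46382302]), 'moment': array([ 1.65309143e-02,  5.16087994e-03, -8.02465145e-05]), 'width': 0.08778242158636598} 0.1781
top {'intrinsics': array([[397.00747813,   0.        , 255.50840538],
       [  0.        , 397.00747813, 186.95015038],
       [  0.        ,   0.        ,   1.        ]]), 'position': array([0.3585809 , 0.24805656, 0.94284859]), 'attitude': array([-2.95173917,  0.02874555, -1.57806217])}
gauge_stand [([0.63, 0.021, 0.053], 0.62)]
thick_block_center [([0.467, 0.286, 0.025], 0.63)]
thin_block_center [([0.369, 0.361, 0.019], 0.79)
[... 379 characters left out ...]
5,   0.        , 250.43925896],
       [  0.        , 396.09909095, 190.94151528],
       [  0.        ,   0.        ,   1.        ]]), 'position': array([-0.08691484,  0.66595682,  0.86193611]), 'attitude': array([-2.39996335, -0.01686058, -2.15429753])}
gauge_stand [([0.623, 0.035, 0.05], 0.73)]
thick_block_center [([0.456, 0.287, 0.021], 0.84)]
thin_block_center [([0.56, 0.205, 0.02], 0.72), ([0.362, 0.363, 0.019], 0.68), ([0.548, 0.357, 0.022], 0.46)]
oil_bottle [([0.647, 0.263, 0.071], 0.85)]
loupe [([0.44, 0.42, 0.028], 0.68)]
jaw_insert [([0.358, 0.031, 0.016], 0.53)]
padlock [([0.674, 0.364, 0.012], 0.8)]
cylinder_b [([0.501, 0.532, 0.012], 0.9)]
marker [([0.33, 0.228, 0.016], 0.68)]
```

View pics/both.png

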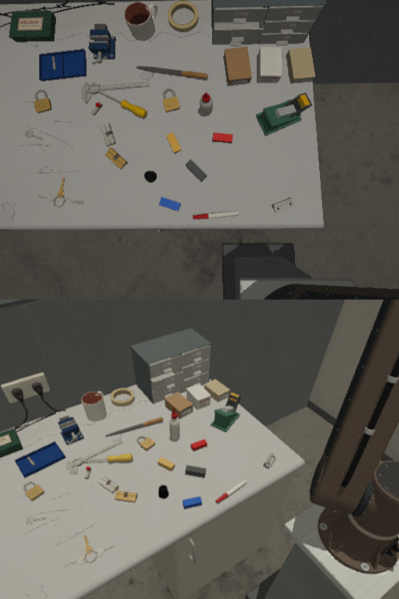

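Run:
```python
from h import *
d=np.load("top0.npy"); P=cloud("top",d); im=cv2.imread("pics/top0.png")
def rect(c,z0,z1,r=0.05,P=P,im=im):
    m=(np.hypot(P[...,0]-c[0],P[...,1]-c[1])<r)&(P[...,2]>z0)&(P[...,2]<z1)
    p=P[m]; q=(p[:,:2]*1000).astype(np.float32); rr=cv2.minAreaRect(q)
    print(c,m.sum(),np.round(p.mean(0),4),np.round(np.median(p[:,2]),4),"rect",np.round(rr[0],1),np.round(rr[1],1),round(rr[2],1),"bgr",im[m].mean(0).round())
rect((.467,.286),.019,.03); 
for c in [(.369,.361),(.563,.204),(.549,.354)]: rect(c,.014,.026,.042)
for c in [(.2,.2),(.5,.3),(.6,.1)]:
    m=np.hypot(P[...,0]-c[0],P[...,1]-c[1])<.1; print("table z",np.median(P[m][:,2]))
# stand: points 
m=(np.hypot(P[...,0]-.63,P[...,1]-.021)<.1)&(P[...,2]>.01)
g=cv2.resize(im[60:384,200:512],None,fx=1,fy=1)
q=P[m]; bgr=im[m].astype(int)
yel=(bgr[:,2]>120)&(bgr[:,1]>90)&(bgr[:,0]<80)
print("yellow",yel.sum(), q[yel].mean(0) if yel.any() else 0)
if yel.any(): 
  for lo,hi in [(.03,.075),(.075,.12)]:
    k=q[yel&(q[:,2]>lo)&(q[:,2]<hi)]
    if len(k)>5: print(lo,len(k),k.mean(0),cv2.minAreaRect((k[:,:2]*1000).astype(np.float32)))
grn=(bgr[:,1]>bgr[:,2]+20)&(bgr[:,1]>bgr[:,0]+10)
k=q[grn]; print("green",len(k),cv2.minAreaRect((k[:,:2]*1000).astype(np.float32)))
```

```text
(0.467, 0.286) 319 [0.4644 0.2843 0.0247] 0.0247 rect [464.5 284.3] [69.8 23.3] 44.6 bgr [73. 74. 74.]
(0.369, 0.361) 278 [0.3648 0.3629 0.0198] 0.0198 rect [364.9 363. ] [59.8 23.7] 71.7 bgr [147.  84.  52.]
(0.563, 0.204) 253 [0.5639 0.2027 0.0195] 0.0197 rect [564.4 202.5] [59.9 24.9] 83.8 bgr [ 46.  49. 162.]
(0.549, 0.354) 252 [0.5499 0.3527 0.0198] 0.0198 rect [550.3 352.9] [59.9 23.9] 24.5 bgr [ 61. 132. 170.]
table z -0.7771155480745011
table z -0.0002859309183605996
table z -1.1771570525009878e-06
yellow 93 [ 0.65191174 -0.0293488   0.0944037 ]
0.075 93 [ 0.65191174 -0.0293488   0.0944037 ] ((651.7667236328125, -29.906902313232422), (33.063926696777344, 17.989673614501953), 22.950326919555664)
green 585 ((625.781494140625, 28.190444946289062), (69.42082214355469, 119.30101776123047), 23.301876068115234)
```

The pictures agree with the networks: dark thick block at full-frame px (251,218) in the top view, brass block at (222,182), green stand at (360,146) with its yellow stop at the upper right. The blue and red look-alikes are ruled out by colour. I'll go above the stand for a close look.

Call:
play_rows([
  [[-0.544,0.536,0,-26],[-0.544,0.536,0,-26],[-0.544,0.536,0,-26],[-0.544,0.536,0,-26],[-0.544,0.536,0,-26]],
])

```text
t: 1.62
eef_pos: [0.3558, -0.3601, 0.405]
ee_rot: [-3.141, 0.0, -2.366]
force: [1.2, -0.8, 0.4]
width: 0.088
```

```bash
cat >> h.py <<'E'
def go(xyz,yawdeg,s=None):
    s=s or arm.get_state(); Rm=R.from_euler('xyz',s["ee_rot"]).as_matrix()
    d=Rm.T@(np.array(xyz)-s["eef_pos"]); yaw=np.degrees(s["ee_rot"][2])
    print("t",round(s["t"],2),"shift",np.round(d*1000,1),"turn",round(-((yawdeg-yaw+180)%360-180),1),"tcp",np.round(s["eef_pos"],4),"yaw",round(yaw,2),"F",np.round(s["force"],1),"w",round(s["width"],4))
E
python3 - <<'E'
from h import *
go((.56,.06,.40),-135.4)
P=cloud("top",np.load("top0.npy"))
m=(P[...,2]>.05)&(P[...,0]>.4)&(P[...,1]<.45)
p=P[m]
for x in np.arange(.55,.95,.05):
    for y in (-.2,-.15,-.1,-.05,0,.05,.1,.15,.2,.25):
        k=p[(abs(p[:,0]-x)<.025)&(abs(p[:,1]-y)<.025)]
        if len(k): print((round(x,2),y,round(k[:,2].max(),3)),end=" ")
    print()
E
```

```text
t 1.62 shift [-439.9  157.     5. ] turn -0.2 tcp [ 0.3558 -0.3601  0.405 ] yaw -135.57 F [ 1.2 -0.8  0.4] w 0.088

(np.float64(0.6), 0, np.float64(0.069)) (np.float64(0.6), 0.05, np.float64(0.081)) (np.float64(0.6), 0.1, np.float64(0.08)) 
(np.float64(0.65), -0.05, np.float64(0.099)) (np.float64(0.65), 0, np.float64(0.1)) (np.float64(0.65), 0.05, np.float64(0.077)) (np.float64(0.65), 0.1, np.float64(0.08)) (np.float64(0.65), 0.25, np.float64(0.151)) 
(np.float64(0.7), -0.05, np.float64(0.086)) 
(np.float64(0.75), 0, np.float64(0.052)) (np.float64(0.75), 0.05, np.float64(0.053)) (np.float64(0.75), 0.1, np.float64(0.052)) 
(np.float64(0.8), 0, np.float64(0.053)) (np.float64(0.8), 0.05, np.float64(0.054)) (np.float64(0.8), 0.1, np.float64(0.053)) 
(np.float64(0.85), -0.05, np.float64(0.168)) (np.float64(0.85), 0, np.float64(0.177)) (np.float64(0.85), 0.05, np.float64(0.054)) (np.float64(0.85), 0.1, np.float64(0.196)) (np.float64(0.85), 0.15, np.float64(0.193)) (np.float64(0.85), 0.2, np.float64(0.191)) (np.float64(0.85), 0.25, np.float64(0.113)) 
(np.float64(0.9), -0.05, np.float64(0.202)) (np.float64(0.9), 0, np.float64(0.202)) (np.float64(0.9), 0.05, np.float64(0.204)) (np.float64(0.9), 0.1, np.float64(0.203)) (np.float64(0.9), 0.15, np.float64(0.202)) (np.float64(0.9), 0.2, np.float64(0.203)) (np.float64(0.9), 0.25, np.float64(0.201))
```

Call:
play_rows([
  [[-0.44,0.157,0,0],[-0.44,0.157,0,0],[-0.44,0.157,0,0],[-0.44,0.157,0,0],[-0.44,0.157,0,0]],
])

```text
t: 2.25
eef_pos: [0.4923, -0.0788, 0.4052]
ee_rot: [-3.141, 0.001, -2.366]
force: [1.5, -0.2, 0.6]
width: 0.0876
```

Call:
play_rows([
  [[-0.15,0.052,0,0],[-0.15,0.052,0,0],[-0.15,0.052,0,0],[-0.15,0.052,0,0]],
])

```text
t: 2.75
eef_pos: [0.5635, 0.0636, 0.4041]
ee_rot: [3.141, -0.001, -2.363]
force: [-0.6, -0.8, 0.2]
width: 0.0876
```

Run:
```python
from h import *
go((.4645,.2843,.3),-135.4)
c=cp("wrist"); im,d=cams.grab_frame("wrist"); save("w1.png",im); np.savez("w1.npz",d=d,K=c[0],t=c[1],R=c[2]); print(c)
```

```text
t 2.75 shift [-84.5 226.6 104.1] turn -0.0 tcp [0.5635 0.0636 0.4041] yaw -135.41 F [-0.6 -0.8  0.2] w 0.0876
(array([[297.31863964,   0.        , 255.99733327],
       [  0.        , 297.31863964, 189.96043934],
       [  0.        ,   0.        ,   1.        ]]), array([0.50845138, 0.00790996, 0.3846671 ]), array([[-7.02378720e-01,  6.82221588e-01,  2.03071018e-01],
       [ 7.11803184e-01,  6.73429048e-01,  1.99573407e-01],
       [-6.00635480e-04,  2.84722712e-01, -9.58609731e-01]]))
```

View pics/w1.png

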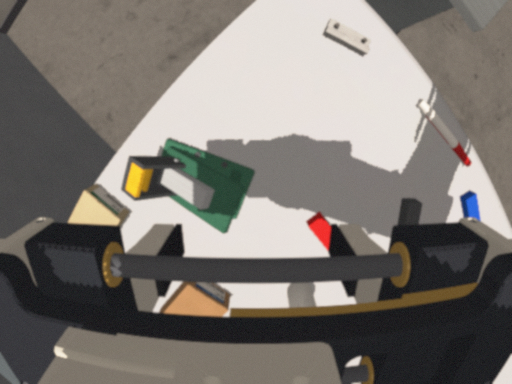

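```bash
cat > fit.py <<'E'
from h import *
from scipy.optimize import least_squares
B=[(0,70,-12,12,-15,0),(-8,0,-21,21,-15,54),(0,20,16,21,-15,54),(0,20,-21,-16,-15,54),(0,10,-16,16,28,34),(0,20,-16,16,48,54)]
def frame(p):
    u=np.radians(p[2]); c,s=np.cos(np.pi/6),np.sin(np.pi/6)
    X=np.array([c*np.cos(u),c*np.sin(u),s]);Y=np.array([-np.sin(u),np.cos(u),0])
    return np.stack([X,Y,np.cross(X,Y)],1),np.array([p[0],p[1],42+(p[3] if len(p)>3 else 0)])/1000
def sd(q):
    ds=[]
    for b in B:
        lo,hi=np.array(b[::2]),np.array(b[1::2]); e=np.abs(q-(lo+hi)/2)-(hi-lo)/2
        ds.append(np.linalg.norm(np.maximum(e,0),axis=1)+np.minimum(e.max(1),0))
    return np.min(ds,axis=0)
def fit(P,im,p0):
    hsv=cv2.cvtColor(im,cv2.COLOR_BGR2HSV)
    g=(hsv[...,0]>50)&(hsv[...,0]<90)&(hsv[...,1]>60)
    m=(P[...,2]>.02)&(np.hypot(P[...,0]-.63,P[...,1]-.02)<.1)&~g
    p=P[m]
    for it in range(4):
        F,o=frame(p0); q=(p-o)@F*1000
        k=(np.abs(sd(q))<(12,8,5,4)[it])
        f=lambda a:sd((p[k]-frame(a)[1])@frame(a)[0]*1000)
        r=least_squares(f,p0,loss="soft_l1",f_scale=1.); p0=r.x
    print("fit",np.round(r.x,2),k.sum(),"rms",np.sqrt(np.mean(f(r.x)**2)).round(2)); return r.x
E
python3 - <<'E'
from fit import *
z=np.load("w1.npz"); P=cloud("wrist",z["d"],(z["K"],z["t"],z["R"]))
T=cloud("top",np.load("top0.npy"))
for a in ([648,-20,113.,0],[645,-25,113.]):
  fit(P,cv2.imread("pics/w1.png"),a)
  fit(T,cv2.imread("pics/top0.png"),a)
print(np.median(P[(P[...,2]<.01)&(z["d"]>0)][:,2]))
E
```

```text
fit [ 6.4673e+02 -1.6970e+01  1.1343e+02  5.1000e-01] 3176 rms 0.55
fit [ 6.4641e+02 -1.4470e+01  1.1335e+02 -4.9000e-01] 822 rms 0.95
fit [646.8  -17.12 113.45] 3177 rms 0.63
fit [646.34 -14.37 113.31] 822 rms 0.99
-0.0007859388810382284
```

Call:
play_rows([
  [[-0.094,0.227,0.1,0],[-0.094,0.227,0.1,0],[-0.094,0.227,0.1,0],[-0.094,0.227,0.1,0],[-0.094,0.227,0.1,0]],
])

```text
t: 3.42
eef_pos: [0.4694, 0.2904, 0.3035]
ee_rot: [3.142, -0.002, -2.364]
force: [0.1, -1.1, -0.4]
width: 0.0879
```

Run:
```python
from h import *
go((.4716,.2913,.1826),-135.4)
c=cp("wrist"); im,d=cams.grab_frame("wrist"); save("w2.png",im); P=cloud("wrist",d,c)
m=(np.hypot(P[...,0]-.4645,P[...,1]-.2843)<.05)&(P[...,2]>.019)&(P[...,2]<.031)&(d>0)
p=P[m]; print(m.sum(),p.mean(0),cv2.minAreaRect((p[:,:2]*1000).astype(np.float32)))
m=(np.hypot(P[...,0]-.5503,P[...,1]-.3529)<.045)&(P[...,2]>.015)&(P[...,2]<.025)&(d>0)
p=P[m]
if len(p)>9: print("thin",m.sum(),p.mean(0),cv2.minAreaRect((p[:,:2]*1000).astype(np.float32)))
```

```text
t 3.42 shift [ -2.4  -0.9 120.9] turn -0.1 tcp [0.4694 0.2904 0.3035] yaw -135.46 F [ 0.1 -1.1 -0.4] w 0.0879
1912 [0.46276255 0.2801713  0.02536189] ((463.6932373046875, 281.3719787597656), (68.9919204711914, 22.87826919555664), 43.8512077331543)
thin 515 [0.55969131 0.35456783 0.02016959] ((550.0709228515625, 350.47430419921875), (61.35342025756836, 24.849145889282227), 23.855207443237305)
```

View pics/w2.png

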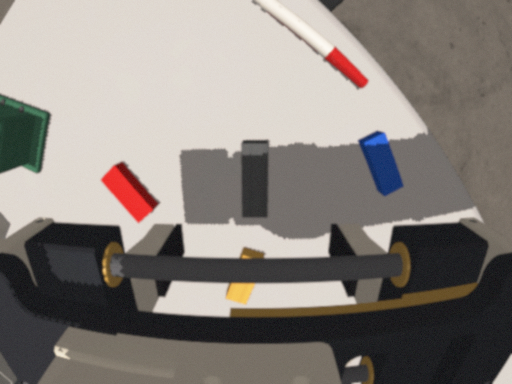

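Call:
play_rows([
  [[0,-0.003,0.06,0.5],[0,-0.003,0.11,0.5],[0,-0.003,0.121,0.5],[0,-0.003,0.121,0.5]],
])

```text
t: 3.98
eef_pos: [0.4736, 0.2866, 0.1844]
ee_rot: [-3.141, -0.0, -2.375]
force: [0.4, -0.1, 0.1]
width: 0.0876
```

Call:
play_rows([
  [[0,0,0,0],[0,0,0,0],[0,0,0,0],[0,0,0,0],[0,0,0,0]],
], grip=255, newtons=20)

```text
t: 4.6
eef_pos: [0.4728, 0.2871, 0.1838]
ee_rot: [3.142, 0.0, -2.375]
force: [-0.4, 0.7, -0.4]
width: 0.0431
```

Call:
play_rows([
  [[0,0,-0.03,0],[0,0,-0.08,0],[0,0,-0.12,0],[0,0,-0.12,0]],
])

```text
t: 5.1
eef_pos: [0.4736, 0.2878, 0.3072]
ee_rot: [3.141, 0.006, -2.374]
force: [0.7, -0.1, -0.4]
width: 0.0039
```

Run:
```python
from h import *
u=np.radians(113.45); g=(-np.cos(u),-np.sin(u))
h,v=47,35.5 
go((.6468+.047*np.cos(u),-.0171+.047*np.sin(u),.36),-66.55)
im,d=cams.grab_frame("wrist"); save("w3.png",im)
a=cams.grab_frame("scene")[0][100:300,150:400]
cv2.imwrite("pics/w3b.png",np.hstack([im,cv2.resize(a,(480,384))])[...,::-1][:, :992][:, ::1] if 0 else cv2.resize(np.hstack([im,cv2.resize(a,(480,384))])[...,::-1],(800,310)))
```

```text
t 5.1 shift [  70.2 -295.7  -53.4] turn -69.5 tcp [0.4736 0.2878 0.3072] yaw -136.03 F [ 0.7 -0.1 -0.4] w 0.0039
```

View pics/w3b.png

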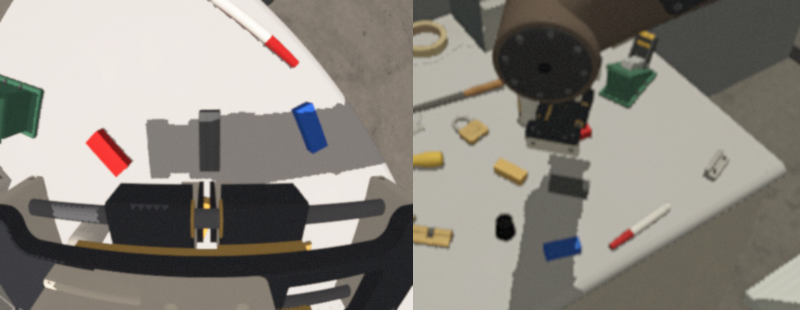

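The fingers had not finished closing, so they shut on nothing on the way up; the block (px 210,140) has not moved. I'll reopen, go down again and wait longer.

Call:
play_rows([
  [[0.002,0.002,0,0],[0.002,0.002,0,0],[0.002,0.002,0,0],[0.002,0.002,0,0],[0.002,0.002,0,0]],
], grip=0)

```text
t: 5.82
eef_pos: [0.4701, 0.2871, 0.3035]
ee_rot: [-3.142, -0.0, -2.375]
force: [-0.5, 0.3, -0.0]
width: 0.0457
```

Call:
play_rows([
  [[0,0,0.05,0],[0,0,0.1,0],[0,0,0.121,0],[0,0,0.122,0],[0,0,0.122,0]],
])

```text
t: 6.45
eef_pos: [0.4702, 0.2874, 0.1821]
ee_rot: [-3.142, 0.0, -2.375]
force: [0.3, -0.2, -0.0]
width: 0.087
```

Call:
play_rows([
  [[0,0,0,0],[0,0,0,0],[0,0,0,0],[0,0,0,0],[0,0,0,0]],
], grip=255, newtons=20)

```text
t: 7.08
eef_pos: [0.4701, 0.2872, 0.1817]
ee_rot: [-3.142, 0.0, -2.375]
force: [-0.7, -0.6, -0.4]
width: 0.0431
```

Call:
play_rows([
  [[0,0,0,0],[0,0,0,0],[0,0,0,0],[0,0,0,0],[0,0,0,0]],
])

```text
t: 7.7
eef_pos: [0.47, 0.2872, 0.1816]
ee_rot: [3.142, 0.0, -2.375]
force: [-1.1, 1.2, -1.3]
width: 0.0239
```

Call:
play_rows([
  [[0,0,-0.03,0],[0,0,-0.08,0],[0.03,-0.1,-0.14,-10],[0.05,-0.16,-0.15,-20],[0.068,-0.22,-0.15,-30]],
])

```text
t: 8.32
eef_pos: [0.5465, 0.1352, 0.3228]
ee_rot: [-3.141, 0.001, -1.858]
force: [0.5, 1.1, -3.7]
width: 0.0239
```

Run:
```python
from h import *
go((.6281,.026,.33),-66.55)
```

```text
t 8.32 shift [  81.7 -109.1   -7.2] turn -39.9 tcp [0.5465 0.1352 0.3228] yaw -106.44 F [ 0.5  1.1 -3.7] w 0.0239
```

Call:
play_rows([
  [[0.04,-0.055,-0.007,-10],[0.081,-0.109,-0.007,-20],[0.081,-0.109,-0.007,-30],[0.081,-0.109,-0.007,-40],[0.081,-0.109,-0.007,-40]],
])

```text
t: 8.95
eef_pos: [0.6269, 0.0271, 0.3277]
ee_rot: [3.14, 0.0, -1.168]
force: [-0.1, 2.1, -2.9]
width: 0.0236
```

Run:
```python
from fit import *
go((.6281,.026,.28),-66.55)
c=cp("wrist"); im,d=cams.grab_frame("wrist"); save("w4.png",im); np.savez("w4.npz",d=d,K=c[0],t=c[1],R=c[2])
P=cloud("wrist",d,c); a=fit(P,im[...,::-1].copy(),[646.8,-17.1,113.45])
s=arm.get_state(); F,o=frame(a)
tip=R.from_euler('xyz',s["ee_rot"]).as_matrix()@[0,0,.1701]+s["eef_pos"]
print("block grip in datum",(tip-o)@F*1000)
```

```text
t 8.95 shift [ 1.5 -0.8 47.7] turn -0.4 tcp [0.6269 0.0271 0.3277] yaw -66.93 F [-0.1  2.1 -2.9] w 0.0236
fit [646.87 -17.18 113.36] 3538 rms 0.64
block grip in datum [100.34067697   1.00415976  75.86070303]
```

View pics/w4.png

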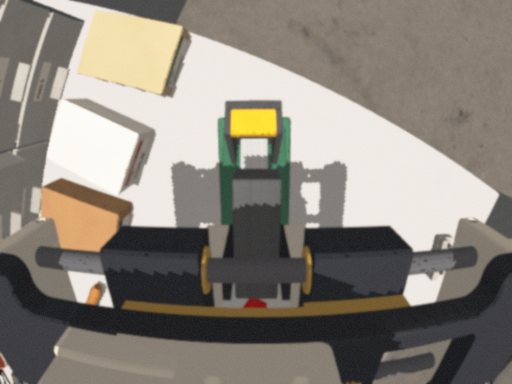

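```bash
cat > held.py <<'E'
from fit import *
def held(P,a,v0,v1,zmin=30):
    F,o=frame(a); q=(P-o)@F*1000
    for v in range(v0,v1,8):
        r=q[v,215:300]; k=np.where((P[v,215:300,2]>.1)&(abs(r[:,1])<20))[0]
        if len(k)>5: print(v,"cols",215+k.min(),215+k.max(),"y",r[k].min(0)[1].round(1),r[k].max(0)[1].round(1),"mid",((r[k].min(0)[1]+r[k].max(0)[1])/2).round(2),"x,z",np.median(r[k],0)[[0,2]].round(1),"wz",np.median(P[v,215+k,2]).round(4))
E
python3 - <<'E'
from held import *
z=np.load("w4.npz"); P=cloud("wrist",z["d"],(z["K"],z["t"],z["R"]))
held(P,[646.87,-17.18,113.4],165,240)
E
```

```text
173 cols 235 278 y -9.0 13.5 mid 2.28 x,z [63.4 99.6] wz 0.16
181 cols 232 280 y -9.5 13.3 mid 1.89 x,z [ 70.1 108.7] wz 0.1711
189 cols 232 280 y -9.7 13.4 mid 1.86 x,z [ 73.6 106.8] wz 0.1713
197 cols 233 280 y -9.3 13.6 mid 2.17 x,z [ 77.1 104.9] wz 0.1714
205 cols 233 280 y -9.4 13.6 mid 2.11 x,z [ 80.6 102.8] wz 0.1714
213 cols 215 279 y -9.5 13.2 mid 1.86 x,z [ 84.3 101. ] wz 0.1716
221 cols 233 279 y -9.7 13.3 mid 1.82 x,z [88.  98.5] wz 0.1713
229 cols 217 289 y -19.5 19.7 mid 0.07 x,z [91.7 96.2] wz 0.1712
237 cols 215 291 y -19.2 19.8 mid 0.31 x,z [95.6 94. ] wz 0.1712
```

Call:
play_rows([
  [[0.002,-0.0018,0.04,-0.3],[0.002,-0.0018,0.064,-0.3],[0.002,-0.0018,0.066,-0.3]],
], newtons=12)

```text
t: 9.38
eef_pos: [0.6286, 0.0267, 0.2607]
ee_rot: [3.137, 0.001, -1.163]
force: [-0.1, -0.4, -2.9]
width: 0.0237
```

Call:
play_rows([
  [[0,0,0.002,0],[0,0,0.004,0],[0,0,0.005,0],[0,0,0.006,0]],
])

```text
t: 9.88
eef_pos: [0.63, 0.0265, 0.2579]
ee_rot: [-3.14, -0.001, -1.16]
force: [-2.6, -0.2, 5.4]
width: 0.024
```

Call:
play_rows([
  [[0,0,0.001,0],[0,0,0.002,0],[0,0,0.003,0],[0,0,0.004,0]],
])

```text
t: 10.38
eef_pos: [0.6303, 0.0256, 0.2546]
ee_rot: [-3.14, -0.002, -1.16]
force: [-0.4, -6.1, 7.8]
width: 0.0235
```

Run:
```python
from held import *
go((.6281,.026,.2515),-66.6)
c=cp("wrist"); im,d=cams.grab_frame("wrist"); np.savez("w5.npz",d=d,K=c[0],t=c[1],R=c[2]); save("w5.png",im)
P=cloud("wrist",d,c); F,o=frame([646.87,-17.18,113.4]); q=(P-o)@F*1000
for v in range(130,240,8): print(v,q[v,257].round(1),P[v,257,2].round(4))
```

```text
t 10.38 shift [-1.2  1.9  3.1] turn 0.1 tcp [0.6303 0.0256 0.2546] yaw -66.48 F [-0.4 -6.1  7.8] w 0.0235
130 [ 7.7 -1.2 54.5] 0.0931
138 [11.9 -1.2 54.6] 0.0952
146 [16.1 -1.2 54.7] 0.0974
154 [19.6 -1.2 53.5] 0.0981
162 [ 5.3 -1.   0.4] 0.045
170 [19.7 -1.1 29. ] 0.077
178 [28.1 -1.1 42.4] 0.0927
186 [31.8 -1.1 41.1] 0.0935
194 [35.6 -1.1 39.7] 0.0942
202 [39.3 -1.1 38.2] 0.0947
210 [43.3 -1.  37.5] 0.0961
218 [47.  -1.  35.3] 0.0961
226 [50.9 -1.  34. ] 0.0969
234 [54.8 -1.  32.6] 0.0977
```

Call:
play_rows([
  [[0,0,0.001,0],[0,0,0.002,0],[0,0,0.003,0],[0,0,0.004,0]],
])

```text
t: 10.92
eef_pos: [0.6304, 0.0254, 0.2506]
ee_rot: [-3.14, -0.002, -1.16]
force: [-0.2, -6.4, 8.2]
width: 0.0241
```

```bash
cat > look.py <<'E'
from held import *
import sys
n=sys.argv[1]
def tilt():
    go((.6281,.026,.2515),-66.6)
    c=cp("wrist"); im,d=cams.grab_frame("wrist"); np.savez(n+".npz",d=d,K=c[0],t=c[1],R=c[2]); save(n+".png",im)
    P=cloud("wrist",d,c); F,o=frame([646.87,-17.18,113.4]); q=(P-o)@F*1000
    for v in range(138,240,8): print(v,q[v,257].round(1),end=" ")
    k=q[180:235:2,257]; k=k[(k[:,2]>15)&(k[:,0]>20)]; print("\nslope deg",np.degrees(np.arctan(np.polyfit(k[:,0],k[:,2],1)[0])).round(2))
tilt()
E
python3 look.py w6
```

```text
t 10.93 shift [-1.5  1.9 -0.9] turn 0.1 tcp [0.6304 0.0254 0.2506] yaw -66.48 F [-0.2 -6.4  8.2] w 0.0241
138 [10.9 -1.2 54.1] 146 [15.2 -1.1 55. ] 154 [19.  -1.1 54.7] 162 [ 4.6 -1.   1.8] 170 [20.5 -1.1 35.5] 178 [24.3 -1.1 33.7] 186 [28.2 -1.1 32.4] 194 [32.4 -1.  32.5] 202 [36.5 -1.  32.1] 210 [40.3 -1.  30.3] 218 [44.4 -1.  29.9] 226 [48.5 -1.  29.6] 234 [52.4 -1.  27.9] 
slope deg -9.25
```

Call:
play_rows([
  [[0,0,0.001,0],[0,0,0.002,0],[0,0,0.003,0],[0,0,0.003,0]],
])

```text
t: 11.48
eef_pos: [0.6299, 0.0253, 0.2477]
ee_rot: [-3.141, -0.002, -1.16]
force: [-2.5, -7.3, 10.0]
width: 0.024
```

```bash
python3 look.py w7
```

```text
t 11.47 shift [-1.4  1.4 -3.9] turn 0.1 tcp [0.6299 0.0253 0.2477] yaw -66.49 F [-2.5 -7.3 10. ] w 0.024
138 [10.7 -0.5 54.2] 146 [14.2 -0.5 53.1] 154 [18.8 -0.5 55.2] 162 [20.6 -0.4 49.6] 170 [17.4 -0.4 27.3] 178 [21.4 -0.3 25.8] 186 [26.2 -0.3 27.4] 194 [30.4 -0.3 27. ] 202 [34.5 -0.3 26.3] 210 [38.7 -0.3 26.2] 218 [42.9 -0.3 26.4] 226 [47.1 -0.3 26.6] 234 [51.2 -0.3 26.4] 
slope deg -3.14
```

Call:
play_rows([
  [[0,0,0.001,0],[0,0,0.0015,0]],
])

```text
t: 11.78
eef_pos: [0.6299, 0.0253, 0.2469]
ee_rot: [-3.141, -0.002, -1.16]
force: [-5.4, -6.5, 19.0]
width: 0.0239
```

```bash
cat >> look.py <<'E'
def sides(z0,z1,x0,x1):
    z=np.load(n+".npz"); P=cloud("wrist",z["d"],(z["K"],z["t"],z["R"])); im=cv2.imread("pics/"+n+".png")
    a=fit(P,im,[646.87,-17.18,113.4]); F,o=frame([646.87,-17.18,113.4]); q=(P-o)@F*1000
    m=(q[...,2]>z0)&(q[...,2]<z1)&(q[...,0]>x0)&(q[...,0]<x1)&(abs(q[...,1])<15.5); k=q[m]
    for x in range(x0,x1,4):
        j=k[(k[:,0]>=x)&(k[:,0]<x+4)]
        if len(j)>5: print(x,"y",j[:,1].min().round(1),j[:,1].max().round(1),"mid",((j[:,1].min()+j[:,1].max())/2).round(2),"z",np.median(j[:,2]).round(1))
if len(sys.argv)>2: sides(*map(int,sys.argv[2:]))
E
python3 look.py w8 20 32 12 60
```

```text
t 11.78 shift [-1.4  1.3 -4.6] turn 0.1 tcp [0.6299 0.0253 0.2469] yaw -66.47 F [-5.4 -6.5 19. ] w 0.0239
138 [10.5 -0.4 53.9] 146 [14.2 -0.4 53.5] 154 [18.1 -0.4 53.6] 162 [20.8 -0.4 50.5] 170 [16.3 -0.3 24.4] 178 [20.9 -0.3 24.7] 186 [25.5 -0.3 25.3] 194 [29.7 -0.3 24.8] 202 [34.  -0.3 25.2] 210 [38.4 -0.3 26.2] 218 [42.5 -0.2 25.3] 226 [46.7 -0.2 25.8] 234 [50.7 -0.2 25.2] 
slope deg 0.4
fit [646.69 -17.27 113.59] 6318 rms 0.63
12 y -12.2 11.0 mid -0.59 z 24.9
16 y -12.2 11.1 mid -0.54 z 25.2
20 y -12.0 11.0 mid -0.52 z 25.2
24 y -12.0 10.9 mid -0.57 z 25.3
28 y -12.5 10.8 mid -0.85 z 25.2
32 y -12.4 10.8 mid -0.82 z 25.2
36 y -12.3 10.7 mid -0.79 z 25.2
40 y -12.2 10.7 mid -0.76 z 25.2
44 y -12.1 11.2 mid -0.47 z 25.3
48 y -15.5 15.4 mid -0.05 z 25.1
52 y -15.4 15.5 mid 0.03 z 25.2
56 y -15.4 15.0 mid -0.22 z 25.3
```

Call:
play_rows([
  [[0.0017,0.0002,0.001,0],[0.0043,0.0005,0.0024,0],[0.0065,0.0005,0.0036,0],[0.0086,0.0005,0.0048,0],[0.0086,0.0005,0.0048,0]],
], newtons=25)

```text
t: 12.45
eef_pos: [0.6325, 0.0183, 0.2428]
ee_rot: [-3.14, -0.001, -1.16]
force: [-10.3, 1.0, 21.9]
width: 0.0239
```

```bash
python3 look.py w9 20 32 22 60
```

```text
t 12.45 shift [-8.8  0.9 -8.7] turn 0.1 tcp [0.6325 0.0183 0.2428] yaw -66.45 F [-10.3   1.   21.9] w 0.0239
138 [ 2.6 -0.2 55. ] 146 [ 6.1 -0.2 54. ] 154 [ 9.9 -0.2 54. ] 162 [13.9 -0.2 54.8] 170 [17.4 -0.2 54.1] 178 [20.6 -0.2 52.9] 186 [17.2 -0.1 25.5] 194 [21.4 -0.1 25.1] 202 [25.5 -0.  24.2] 210 [29.8 -0.  24.4] 218 [34.2 -0.  25.6] 226 [38.1 -0.  23.3] 234 [42.4  0.  24.2] 
slope deg -0.12
fit [646.82 -17.31 113.47] 6366 rms 0.6
22 y -12.2 11.0 mid -0.62 z 25.2
26 y -12.1 11.0 mid -0.57 z 25.2
30 y -12.1 10.9 mid -0.6 z 25.2
34 y -12.0 10.9 mid -0.54 z 25.2
38 y -11.9 15.4 mid 1.73 z 25.1
42 y -15.5 15.3 mid -0.1 z 25.0
46 y -15.4 15.1 mid -0.11 z 25.3
50 y -15.1 11.5 mid -1.79 z 25.2
54 y -12.5 11.5 mid -0.48 z 25.2
```

Call:
play_rows([
  [[0.0017,0.0003,0.001,0],[0.0035,0.0005,0.002,0],[0.005,0.0005,0.0028,0],[0.005,0.0005,0.0028,0]],
])

```text
t: 13.0
eef_pos: [0.6339, 0.0144, 0.2405]
ee_rot: [-3.139, -0.0, -1.16]
force: [-12.7, 6.8, 28.4]
width: 0.0243
```

Call:
play_rows([
  [[0.001,0,0.0005,0],[0.002,0,0.001,0],[0.003,0,0.0015,0],[0.004,0,0.002,0],[0.004,0,0.002,0]],
])

```text
t: 13.62
eef_pos: [0.6349, 0.0121, 0.2389]
ee_rot: [-3.139, 0.002, -1.159]
force: [-19.6, 15.8, 32.9]
width: 0.0237
```

```bash
python3 look.py w10 20 32 22 60
```

```text
t 13.62 shift [-15.4   0.6 -12.6] turn 0.2 tcp [0.6349 0.0121 0.2389] yaw -66.42 F [-19.6  15.8  32.9] w 0.0237
138 [-4.7 -0.1 54.7] 146 [-1.4 -0.1 53.2] 154 [ 2.8 -0.1 54.4] 162 [ 6.5 -0.1 54.4] 170 [10.3 -0.1 54.8] 178 [13.6 -0.1 54. ] 186 [16.9 -0.  53. ] 194 [20.2 -0.  52.1] 202 [18.3  0.  24.2] 210 [22.6  0.1 24.7] 218 [26.9  0.1 25.1] 226 [31.   0.1 25.1] 234 [35.1  0.1 25. ] 
slope deg -29.05
fit [646.85 -17.38 113.47] 6513 rms 0.61
22 y -12.0 11.0 mid -0.46 z 25.1
26 y -11.9 11.0 mid -0.43 z 25.2
30 y -11.8 11.5 mid -0.14 z 25.3
34 y -15.5 15.4 mid -0.03 z 25.1
38 y -15.4 15.2 mid -0.11 z 25.3
42 y -15.1 14.7 mid -0.18 z 25.2
46 y -12.4 11.6 mid -0.37 z 25.2
```

Call:
play_rows([
  [[0,0,-0.002,0],[-0.001,0,-0.003,0]],
])

```text
t: 13.92
eef_pos: [0.6348, 0.0123, 0.239]
ee_rot: [-3.14, 0.001, -1.16]
force: [-4.2, 4.1, 2.6]
width: 0.0237
```

Call:
play_rows([
  [[0,0,0,0],[0,0,0,0],[0,0,0,0],[0,0,0,0],[0,0,0,0]],
], grip=110)

```text
t: 14.55
eef_pos: [0.6353, 0.0107, 0.2374]
ee_rot: [3.141, -0.0, -1.161]
force: [0.4, 0.1, 0.1]
width: 0.0498
```

Call:
play_rows([
  [[0,0,-0.04,0],[0,0,-0.08,0],[-0.03,0,-0.1,0],[-0.05,0,-0.1,0],[-0.05,0,-0.1,0]],
], grip=0)

```text
t: 15.18
eef_pos: [0.6146, 0.0579, 0.337]
ee_rot: [3.141, 0.0, -1.159]
force: [0.9, -0.6, 0.2]
width: 0.087
```

```bash
python3 look.py w11 20 32 12 80
python3 - <<'E'
from fit import *
z=np.load("w11.npz"); P=cloud("wrist",z["d"],(z["K"],z["t"],z["R"]))
F,o=frame([646.85,-17.3,113.4]); q=(P-o)@F*1000
k=q[(abs(q[...,2]-25)<3)&(abs(q[...,1])<9)]; print("x range top",np.percentile(k[:,0],[0,1,50,99,100]).round(1))
E
```

```text
t 15.18 shift [34.6  0.4 85.5] turn 0.2 tcp [0.6146 0.0579 0.337 ] yaw -66.41 F [ 0.9 -0.6  0.2] w 0.087
138 [48.5  1.1 25.1] 146 [54.6  1.1 23.6] 154 [61.9  1.1 25.4] 162 [67.7  1.2 23.8] 170 [70.5  1.2 12.3] 178 [ 69.8   1.4 -13.5] 186 [ 77.    1.4 -13.6] 194 [ 84.    1.4 -14.1] 202 [ 91.    1.4 -14.4] 210 [ 97.8   1.5 -15.5] 218 [  92.5    1.9 -102.6] 226 [ 101.3    2.  -106.9] 234 [ 110.1    2.  -113.3] x range top [ 7.8  8.8 42.8 70.8 71.4]Traceback (most recent call last):
  File "look.py", line 10, in <module>
    tilt()
    ~~~~^^
  File "look.py", line 9, in tilt
    k=q[180:235:2,257]; k=k[(k[:,2]>15)&(k[:,0]>20)]; print("\nslope deg",np.degrees(np.arctan(np.polyfit(k[:,0],k[:,2],1)[0])).round(2))
                                                                                               ~~~~~~~~~~^^^^^^^^^^^^^^^^^
    raise TypeError("expected non-empty vector for x")
TypeError: expected non-empty vector for x
```

View pics/w11.png

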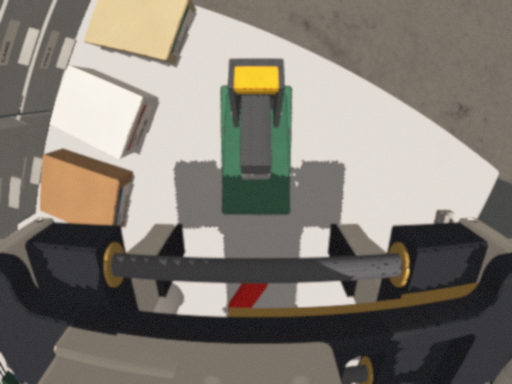

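```bash
cat > chk.py <<'E'
from fit import *
import sys
n,zt,x0,x1=sys.argv[1],float(sys.argv[2]),int(sys.argv[3]),int(sys.argv[4])
z=np.load(n+".npz"); P=cloud("wrist",z["d"],(z["K"],z["t"],z["R"])); im=cv2.imread("pics/"+n+".png")
B.append((0,70,-12,12,0,25)) if len(sys.argv)>5 else 0
a=fit(P,im,[646.85,-17.3,113.4,0]); F,o=frame(a); q=(P-o)@F*1000
m=(abs(q[...,2]-zt)<2.5)&(abs(q[...,1])<15)&(q[...,0]>x0)&(q[...,0]<x1); k=q[m]
for x in range(x0,x1,6):
    j=k[(k[:,0]>=x)&(k[:,0]<x+6)]
    if len(j)>5: print(x,"y",j[:,1].min().round(1),j[:,1].max().round(1),"mid",((j[:,1].min()+j[:,1].max())/2).round(2),"z",np.median(j[:,2]).round(1))
e=q[(q[...,2]>zt-20)&(q[...,2]<zt-4)&(abs(q[...,1])<9)&(q[...,0]>62)&(q[...,0]<78)]
f=q[(q[...,2]>-13)&(q[...,2]<-3)&(abs(q[...,1])<9)&(q[...,0]>62)&(q[...,0]<78)]
print("end face block x",np.median(e[:,0]).round(2),len(e),"datum end",np.median(f[:,0]).round(2),len(f))
E
python3 chk.py w11 25 18 74
python3 - <<'E'
from h import *
u=np.radians(24)
go((.5501+.005*np.cos(u),.3505+.005*np.sin(u),.30),-156)
E
```

```text
fit [ 6.4667e+02 -1.6960e+01  1.1348e+02  3.8000e-01] 2968 rms 0.94
18 y -12.0 11.6 mid -0.22 z 25.0
24 y -11.9 11.4 mid -0.23 z 25.0
30 y -11.7 11.3 mid -0.2 z 24.9
36 y -11.6 11.2 mid -0.2 z 25.2
42 y -11.5 11.2 mid -0.16 z 25.1
48 y -11.4 11.1 mid -0.15 z 25.0
54 y -11.3 11.0 mid -0.13 z 24.9
60 y -11.9 10.9 mid -0.49 z 24.9
66 y -11.8 10.8 mid -0.49 z 24.8
end face block x 69.88 122 datum end 69.6 63
t 15.22 shift [-294.7  -62.9   36.7] turn 89.6 tcp [0.6149 0.0573 0.3367] yaw -66.43 F [ 0.2  0.1 -0.8] w 0.0875
```

The thick block is home: its end is 0.3 mm from flush, about 0.2 mm off in y, and flat. Now the brass block.

Call:
play_rows([
  [[-0.02,-0.01,-0.055,5],[-0.08,-0.018,-0.06,15],[-0.14,-0.03,-0.06,25],[-0.2,-0.043,-0.06,35],[-0.26,-0.055,-0.06,45]],
])

```text
t: 15.85
eef_pos: [0.5619, 0.3185, 0.3964]
ee_rot: [3.141, -0.002, -1.952]
force: [0.3, -0.2, -0.2]
width: 0.0879
```

Run:
```python
from h import *
u=np.radians(24)
go((.5501+.005*np.cos(u),.3505+.005*np.sin(u),.30),-156)
```

```text
t 15.85 shift [-29.1  19.4  96.4] turn 44.1 tcp [0.5619 0.3185 0.3964] yaw -111.86 F [ 0.3 -0.2 -0.2] w 0.0879
```

Call:
play_rows([
  [[-0.029,0.019,0,10],[-0.029,0.019,0.03,20],[-0.029,0.019,0.06,30],[-0.029,0.019,0.09,40],[-0.029,0.019,0.096,44]],
])

```text
t: 16.48
eef_pos: [0.5547, 0.35, 0.2975]
ee_rot: [-3.139, -0.006, -2.719]
force: [-0.1, 0.4, 0.4]
width: 0.0878
```

Run:
```python
from h import *
s=arm.get_state()
c=cp("wrist"); im,d=cams.grab_frame("wrist"); save("w12.png",im); P=cloud("wrist",d,c)
hsv=cv2.cvtColor(im,cv2.COLOR_RGB2HSV)
m=(np.hypot(P[...,0]-.5503,P[...,1]-.3515)<.045)&(P[...,2]>.014)&(P[...,2]<.025)&(d>0)
p=P[m]; print(m.sum(),p.mean(0),im[m].mean(0)); r=cv2.minAreaRect((p[:,:2]*1000).astype(np.float32)); print(r)
u=np.radians(r[2] if r[1][0]>r[1][1] else r[2]-90); print(np.degrees(u))
go((r[0][0]/1000+.005*np.cos(u),r[0][1]/1000+.005*np.sin(u),.1826),np.degrees(u)-180)
b=(np.hypot(P[...,0]-.648,P[...,1]-.255)<.04)&(P[...,2]>.03)&(P[...,2]<.1); print("bottle",b.sum(),P[b].mean(0) if b.any() else 0)
```

```text
1618 [0.5488888  0.34973305 0.02032431] [137.2039555  104.11804697  51.22929543]
((550.3634643554688, 350.22796630859375), (59.603431701660156, 22.87223243713379), 25.071800231933594)
25.071800231933594
t 16.52 shift [ -1.5   2.3 115.1] turn -0.9 tcp [0.5549 0.3501 0.2977] yaw -155.88 F [-1.1 -0.3 -0.3] w 0.0874
bottle 252 [0.64022635 0.2549445  0.04213663]
```

View pics/w12.png

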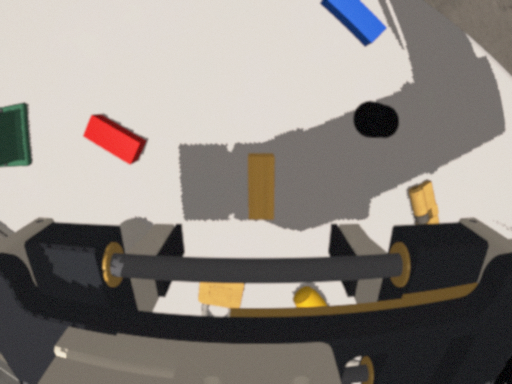

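Call:
play_rows([
  [[-0.001,0.002,0.055,-0.7],[-0.001,0.002,0.1,-0.7],[-0.001,0.002,0.1145,-0.7],[-0.001,0.002,0.1145,-0.7]],
])

```text
t: 17.02
eef_pos: [0.5555, 0.3531, 0.1865]
ee_rot: [-3.141, -0.002, -2.701]
force: [0.1, 0.4, 0.6]
width: 0.0874
```

Call:
play_rows([
  [[0,0,0,0],[0,0,0,0],[0,0,0,0],[0,0,0,0],[0,0,0,0]],
], grip=255, newtons=20)

```text
t: 17.65
eef_pos: [0.5551, 0.3533, 0.1873]
ee_rot: [3.141, 0.0, -2.702]
force: [-0.8, -0.3, -0.3]
width: 0.0432
```

Call:
play_rows([
  [[0,0,0,0],[0,0,0,0],[0,0,0,0],[0,0,0,0],[0,0,0,0]],
])

```text
t: 18.27
eef_pos: [0.5551, 0.3534, 0.187]
ee_rot: [3.142, -0.0, -2.702]
force: [-1.3, 1.8, -1.3]
width: 0.0237
```

Run:
```python
from h import *
u=np.radians(113.4)
go((.6468+.035*np.cos(u),-.0171+.035*np.sin(u),.35),-66.6)
```

```text
t 18.27 shift [  73.7 -339.2 -163. ] turn -88.2 tcp [0.5551 0.3534 0.187 ] yaw -154.8 F [-1.3  1.8 -1.3] w 0.0237
```

Call:
play_rows([
  [[0,0,-0.03,0],[0,0,-0.085,0],[0,0,-0.145,0],[0.012,-0.05,-0.17,-10],[0.024,-0.11,-0.17,-20]],
])

```text
t: 18.9
eef_pos: [0.5804, 0.2433, 0.3596]
ee_rot: [-3.141, 0.004, -2.345]
force: [1.6, -0.2, -3.6]
width: 0.0237
```

Run:
```python
from h import *
u=np.radians(113.4)
go((.6468+.035*np.cos(u),-.0171+.035*np.sin(u),.35),-66.6)
```

```text
t 18.9 shift [ 126.6 -197.1    9.2] turn -67.7 tcp [0.5804 0.2433 0.3596] yaw -134.34 F [ 1.6 -0.2 -3.6] w 0.0237
```

Call:
play_rows([
  [[0.03,-0.047,0,-10],[0.06,-0.094,0,-20],[0.09,-0.14,0,-30],[0.115,-0.18,0,-40],[0.126,-0.197,0.009,-50]],
])

```text
t: 19.52
eef_pos: [0.6313, 0.0126, 0.348]
ee_rot: [3.141, -0.0, -1.477]
force: [-0.2, -0.1, -3.2]
width: 0.0237
```

Run:
```python
from h import *
u=np.radians(113.4)
go((.6468+.035*np.cos(u),-.0171+.035*np.sin(u),.335),-66.6)
```

```text
t 19.52 shift [-2.3 -1.8 13. ] turn -18.0 tcp [0.6313 0.0126 0.348 ] yaw -84.62 F [-0.2 -0.1 -3.2] w 0.0237
```

Call:
play_rows([
  [[-0.002,-0.002,0,-9],[-0.002,-0.002,0,-18],[-0.002,-0.002,0,-18],[-0.002,-0.002,0,-18]],
])

```text
t: 20.02
eef_pos: [0.6329, 0.0175, 0.3477]
ee_rot: [3.141, 0.0, -1.169]
force: [-0.3, 0.3, -2.7]
width: 0.0238
```

Run:
```python
from held import *
u=np.radians(113.4)
go((.6468+.035*np.cos(u),-.0171+.035*np.sin(u),.30),-66.6)
c=cp("wrist"); im,d=cams.grab_frame("wrist"); save("w13.png",im); np.savez("w13.npz",d=d,K=c[0],t=c[1],R=c[2]); P=cloud("wrist",d,c)
a=[646.8,-17.2,113.45]; held(P,a,173,240)
F,o=frame(a);q=(P-o)@F*1000; k=q[(P[...,2]>.15)&(abs(q[...,1])<14)]; h=.866*k[:,0]-.5*k[:,2]; print("low end h",np.percentile(h,[0,1,3]).round(1))
s=arm.get_state(); r=(s["eef_pos"]-o)*1000; print("tool h,y",r[:2]@[np.cos(u),np.sin(u)],r[:2]@[-np.sin(u),np.cos(u)])
```

```text
t 20.02 shift [ 2.3  0.9 47.7] turn -0.4 tcp [0.6329 0.0175 0.3477] yaw -67.0 F [-0.3  0.3 -2.7] w 0.0238
181 cols 236 277 y -11.2 11.8 mid 0.34 x,z [ 64.4 109.4] wz 0.1689
189 cols 234 279 y -11.4 12.0 mid 0.29 x,z [ 71.3 119.5] wz 0.1811
197 cols 234 278 y -11.6 11.5 mid -0.08 x,z [ 75.1 117.2] wz 0.181
205 cols 235 278 y -11.1 11.5 mid 0.2 x,z [ 78.9 115. ] wz 0.181
213 cols 235 278 y -11.3 11.6 mid 0.16 x,z [ 82.8 112.8] wz 0.1811
221 cols 235 278 y -11.4 11.7 mid 0.17 x,z [ 86.8 110.5] wz 0.1811
229 cols 220 293 y -19.8 19.9 mid 0.05 x,z [ 90.8 107.7] wz 0.1807
237 cols 218 295 y -19.6 19.8 mid 0.09 x,z [ 95.1 106.5] wz 0.1817
low end h [-41.1 -41.1 -41.1]
tool h,y 37.38618454853885 -1.0651199332620915
```

Call:
play_rows([
  [[0.002,-0.0003,0.035,-0.3],[0.002,-0.0003,0.057,-0.3],[0.002,-0.0003,0.061,-0.3],[0.002,-0.0003,0.061,-0.3]],
], newtons=12)

```text
t: 20.58
eef_pos: [0.6345, 0.0159, 0.2876]
ee_rot: [-3.141, -0.0, -1.161]
force: [0.4, 0.5, -2.1]
width: 0.0237
```

Call:
play_rows([
  [[0,0,0.002,0],[0,0,0.004,0],[0,0,0.006,0],[0,0,0.008,0],[0,0,0.009,0]],
])

```text
t: 21.2
eef_pos: [0.6351, 0.0149, 0.2804]
ee_rot: [-3.139, -0.003, -1.16]
force: [0.7, -5.7, 7.6]
width: 0.0238
```

```bash
python3 look.py w14 38 60 20 60
```

```text
t 21.2 shift [-13.1   2.1  28.8] turn 0.1 tcp [0.6351 0.0149 0.2804] yaw -66.47 F [ 0.7 -5.7  7.6] w 0.0238
138 [ 1.9 -1.5 54.2] 146 [ 7.  -1.5 54.4] 154 [11.6 -1.5 53.5] 162 [16.6 -1.4 54.3] 170 [20.5 -1.4 51.5] 178 [17.8 -1.4 25.6] 186 [31.2 -1.4 57. ] 194 [35.2 -1.4 55.3] 202 [39.4 -1.4 53.8] 210 [43.6 -1.4 52.7] 218 [47.8 -1.3 51.8] 226 [52.  -1.3 50.2] 234 [56.3 -1.3 49.3] 
slope deg -16.39
fit [646.7 -17.3 113.8] 3947 rms 0.77
20 y -15.4 15.3 mid -0.03 z 53.1
28 y -13.4 9.5 mid -1.96 z 56.9
32 y -13.3 9.5 mid -1.92 z 55.9
36 y -13.4 9.5 mid -1.93 z 54.7
40 y -13.4 9.6 mid -1.89 z 53.6
44 y -13.3 9.6 mid -1.88 z 52.5
48 y -15.5 15.5 mid 0.01 z 51.3
52 y -15.5 15.4 mid -0.06 z 50.2
56 y -15.5 15.5 mid -0.0 z 49.3
```

Call:
play_rows([
  [[0,0.0008,0.0005,0],[0,0.0015,0.0015,0],[0,0.0015,0.003,0],[0,0.0015,0.004,0],[0,0.0015,0.005,0]],
])

```text
t: 21.88
eef_pos: [0.6347, 0.0144, 0.276]
ee_rot: [-3.136, -0.003, -1.16]
force: [3.7, -6.1, 7.8]
width: 0.0238
```

```bash
python3 look.py w15 38 60 22 60
```

```text
t 21.88 shift [-13.3   1.5  24.5] turn 0.1 tcp [0.6347 0.0144 0.276 ] yaw -66.46 F [ 3.7 -6.1  7.8] w 0.0238
138 [ 1.5 -1.3 55.1] 146 [ 5.7 -1.3 53.6] 154 [10.9 -1.3 54.6] 162 [15.6 -1.3 54.6] 170 [20.  -1.3 54.2] 178 [22.8 -1.3 48. ] 186 [27.1 -1.2 46.7] 194 [31.6 -1.2 46.5] 202 [36.4 -1.2 47.5] 210 [40.9 -1.2 47.4] 218 [45.3 -1.1 47.2] 226 [49.4 -1.1 45.1] 234 [53.9 -1.1 45.1] 
slope deg -4.33
fit [646.82 -17.17 113.73] 4257 rms 0.89
22 y -13.2 10.1 mid -1.55 z 47.4
26 y -13.1 10.1 mid -1.52 z 47.3
30 y -13.0 10.1 mid -1.45 z 47.1
34 y -12.9 10.0 mid -1.46 z 46.8
38 y -13.4 10.0 mid -1.73 z 46.6
42 y -13.5 9.9 mid -1.76 z 46.4
46 y -15.5 15.1 mid -0.17 z 46.1
50 y -15.4 15.4 mid 0.01 z 46.0
54 y -15.4 15.4 mid 0.01 z 46.1
58 y -15.4 15.1 mid -0.12 z 45.7
```

Call:
play_rows([
  [[0,0.0005,0.001,0],[0,0.0005,0.002,0],[0,0.0005,0.0025,0]],
])

```text
t: 22.3
eef_pos: [0.6345, 0.0144, 0.2749]
ee_rot: [-3.135, -0.004, -1.159]
force: [-0.3, -5.1, 18.0]
width: 0.0243
```

```bash
python3 look.py w16 38 60 22 60
```

```text
t 22.3 shift [-13.3   1.3  23.4] turn 0.2 tcp [0.6345 0.0144 0.2749] yaw -66.43 F [-0.3 -5.1 18. ] w 0.0243
138 [ 0.9 -1.4 54.1] 146 [ 5.6 -1.4 53.9] 154 [10.3 -1.4 53.7] 162 [14.8 -1.3 53.2] 170 [19.7 -1.3 54.1] 178 [21.6 -1.3 45.1] 186 [26.6 -1.3 46.1] 194 [31.1 -1.3 45.6] 202 [35.6 -1.2 45.2] 210 [40.  -1.2 44.5] 218 [44.6 -1.2 45.7] 226 [49.1 -1.2 46.1] 234 [53.3 -1.1 44.1] 
slope deg -0.35
fit [646.8  -17.16 113.64] 4328 rms 0.95
22 y -13.3 10.1 mid -1.59 z 45.3
26 y -13.2 10.1 mid -1.55 z 45.3
30 y -13.1 10.1 mid -1.53 z 45.1
34 y -13.1 10.0 mid -1.51 z 45.3
38 y -13.0 9.9 mid -1.52 z 45.2
42 y -13.5 9.9 mid -1.77 z 45.2
46 y -15.4 15.4 mid 0.03 z 45.0
50 y -15.5 15.4 mid -0.04 z 45.3
54 y -15.4 15.4 mid 0.01 z 45.4
58 y -15.5 15.4 mid -0.03 z 45.4
```

Call:
play_rows([
  [[0.0017,0.0003,0.0005,0],[0.0035,0.0005,0.0013,0],[0.0052,0.0005,0.0022,0],[0.007,0.0005,0.0032,0],[0.007,0.0005,0.0032,0]],
], newtons=25)

```text
t: 22.98
eef_pos: [0.6368, 0.0087, 0.2716]
ee_rot: [-3.134, -0.003, -1.159]
force: [0.4, -0.6, 14.8]
width: 0.0234
```

```bash
python3 look.py w17 38 60 22 60
```

```text
t 22.98 shift [-19.4   1.2  20. ] turn 0.2 tcp [0.6368 0.0087 0.2716] yaw -66.42 F [ 0.4 -0.6 14.8] w 0.0234
138 [-6.1 -1.5 54.1] 146 [-1.2 -1.5 54.1] 154 [ 3.3 -1.5 53.3] 162 [ 61.1  -0.8 207.5] 170 [12.9 -1.4 54.5] 178 [17.4 -1.4 54.4] 186 [19.5 -1.4 45.6] 194 [24.2 -1.4 45.8] 202 [28.7 -1.3 45.5] 210 [33.2 -1.3 45.2] 218 [37.7 -1.3 45.7] 226 [42.  -1.3 44.8] 234 [46.5 -1.2 45.3] 
slope deg -3.06
fit [646.9  -17.13 113.66] 4441 rms 0.98
22 y -13.2 9.3 mid -1.96 z 45.3
26 y -13.2 9.9 mid -1.61 z 45.2
30 y -13.0 9.9 mid -1.59 z 45.3
34 y -13.6 9.9 mid -1.89 z 45.1
38 y -15.4 15.4 mid -0.0 z 45.0
42 y -15.5 15.5 mid 0.02 z 45.1
46 y -15.3 15.5 mid 0.09 z 45.5
50 y -15.4 15.5 mid 0.05 z 45.4
54 y -13.7 10.3 mid -1.67 z 45.1
58 y -13.6 10.3 mid -1.64 z 45.2
```

Run:
```python
import cv2
im=cv2.imread("pics/w17.png")[90:250,190:325]; cv2.imwrite("pics/w17c.png",cv2.resize(im,None,fx=3.7,fy=3.7,interpolation=cv2.INTER_CUBIC))
```

```text
(no output)
```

View pics/w17c.png

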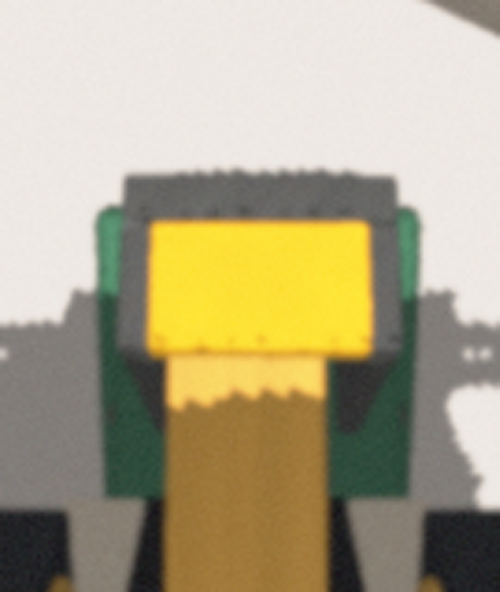

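The crop shows the brass block flat under the upper lip (lip at px 147-373, block at 165-327), but about 1.8 mm to the left of centre. I'll release it, re-centre the tool and grip again so the jaws pull it into line.

Call:
play_rows([
  [[0,0,-0.002,0],[0,0,-0.002,0],[0,0,-0.002,0],[0,0,-0.002,0],[0,0,-0.002,0]],
], grip=150)

```text
t: 23.65
eef_pos: [0.6346, 0.0083, 0.2691]
ee_rot: [3.141, 0.0, -1.161]
force: [0.5, -1.3, -0.5]
width: 0.0359
```

```bash
python3 look.py w18 38 60 18 64
python3 - <<'E'
from fit import *
s=arm.get_state(); F,o=frame([646.8,-17.2,113.45]); r=(s["eef_pos"]-o)@F*1000; print("tool y",r[1], s["ee_rot"])
E
```

```text
t 23.65 shift [-18.8  -1.1  17.6] turn 0.1 tcp [0.6346 0.0083 0.2691] yaw -66.5 F [ 0.5 -1.3 -0.5] w 0.0359
138 [-5.5  2.2 53.5] 146 [-0.1  2.2 54.8] 154 [ 4.7  2.2 55.4] 162 [ 8.7  2.3 53.7] 170 [13.5  2.3 54.6] 178 [17.5  2.3 53.4] 186 [19.7  2.3 44.8] 194 [24.4  2.3 45.4] 202 [28.9  2.3 45.6] 210 [33.5  2.3 46.7] 218 [37.6  2.3 44.4] 226 [42.1  2.3 45.3] 234 [46.4  2.3 44.7] 
slope deg -3.51
fit [646.34 -17.35 114.29] 4625 rms 1.0
18 y -15.5 15.5 mid 0.01 z 52.7
22 y -13.2 9.5 mid -1.87 z 45.2
26 y -13.2 9.5 mid -1.83 z 45.2
30 y -13.7 9.4 mid -2.1 z 45.3
34 y -13.6 10.0 mid -1.79 z 45.2
38 y -13.6 10.0 mid -1.79 z 45.2
42 y -13.5 10.0 mid -1.77 z 45.2
46 y -13.4 10.0 mid -1.72 z 45.1
50 y -13.4 9.9 mid -1.73 z 45.2
54 y -13.2 9.9 mid -1.66 z 45.1
58 y -13.2 9.9 mid -1.64 z 45.3
tool y 1.0031021919363607 [ 3.14116930e+00  4.78219760e-05 -1.16070096e+00]
```

Call:
play_rows([
  [[0,-0.0023,-0.004,0],[0,-0.0023,-0.004,0],[0,-0.0023,-0.004,0],[0,-0.0023,-0.004,0]],
])

```text
t: 24.2
eef_pos: [0.6367, 0.0093, 0.2733]
ee_rot: [3.142, 0.0, -1.161]
force: [0.0, 0.4, 0.1]
width: 0.0362
```

Call:
play_rows([
  [[0,0,0,0],[0,0,0,0],[0,0,0,0],[0,0,0,0],[0,0,0,0]],
], grip=255, newtons=15)

```text
t: 24.82
eef_pos: [0.6369, 0.0093, 0.2734]
ee_rot: [-3.141, -0.0, -1.161]
force: [1.5, -0.3, -0.5]
width: 0.0238
```

```bash
python3 look.py w19 38 60 18 64
python3 - <<'E'
from fit import *
s=arm.get_state(); F,o=frame([646.8,-17.2,113.45]); r=(s["eef_pos"]-o)@F*1000; print("tool y",r[1], s["ee_rot"])
E
```

```text
t 24.82 shift [-18.8   1.4  21.9] turn 0.1 tcp [0.6369 0.0093 0.2734] yaw -66.5 F [ 1.5 -0.3 -0.5] w 0.0238
138 [-4.7 -0.3 54.2] 146 [-0.1 -0.3 53.4] 154 [ 4.6 -0.3 53.1] 162 [ 9.5 -0.3 53.6] 170 [14.4 -0.3 54.5] 178 [19.1 -0.3 55.3] 186 [20.9 -0.2 44.9] 194 [25.5 -0.2 44.7] 202 [30.4 -0.2 46.2] 210 [34.6 -0.2 44.2] 218 [39.2 -0.2 45.1] 226 [43.7 -0.2 45.2] 234 [48.2 -0.2 45.4] 
slope deg -1.74
fit [646.78 -17.15 113.59] 4403 rms 1.03
18 y -15.5 15.5 mid -0.02 z 52.2
22 y -12.8 10.6 mid -1.06 z 45.3
26 y -12.7 10.6 mid -1.06 z 45.2
30 y -12.6 10.5 mid -1.05 z 45.2
34 y -12.6 10.5 mid -1.06 z 45.3
38 y -15.2 14.2 mid -0.48 z 45.1
42 y -15.4 15.4 mid -0.01 z 45.0
46 y -15.5 15.5 mid 0.0 z 45.5
50 y -15.4 15.5 mid 0.06 z 45.5
54 y -15.3 14.9 mid -0.21 z 45.3
58 y -12.8 11.3 mid -0.72 z 45.3
tool y -1.425961932651282 [-3.14135855e+00 -4.72015414e-05 -1.16067863e+00]
```

Call:
play_rows([
  [[0.001,0.0008,0.0008,0],[0.0025,0.0009,0.0017,0],[0.004,0.0009,0.0026,0],[0.0052,0.0009,0.0034,0],[0.0052,0.0009,0.0034,0]],
], newtons=20)

```text
t: 25.5
eef_pos: [0.6376, 0.0056, 0.2714]
ee_rot: [-3.14, 0.002, -1.16]
force: [-7.7, 10.9, 13.4]
width: 0.0236
```

```bash
python3 look.py w20 38 60 18 64
python3 - <<'E'
from fit import *
s=arm.get_state(); F,o=frame([646.8,-17.2,113.45]); r=(s["eef_pos"]-o)@F*1000; print("tool y",r[1], s["ee_rot"])
E
```

```text
t 25.5 shift [-22.5   0.6  19.9] turn 0.1 tcp [0.6376 0.0056 0.2714] yaw -66.47 F [-7.7 10.9 13.4] w 0.0236
138 [-42.3   0.4 -23.7] 146 [-4.2  0.3 52.9] 154 [ 0.6  0.3 53. ] 162 [ 5.6  0.3 53.9] 170 [10.6  0.3 55.2] 178 [14.8  0.3 53.9] 186 [19.1  0.3 53.2] 194 [21.7  0.4 45.1] 202 [26.2  0.4 45. ] 210 [30.8  0.4 45. ] 218 [35.1  0.4 44. ] 226 [39.6  0.4 43.7] 234 [44.3  0.4 45.7] 
slope deg -3.73
fit [646.84 -17.18 113.52] 4413 rms 0.98
18 y -15.3 15.4 mid 0.04 z 53.0
22 y -11.5 11.1 mid -0.22 z 45.2
26 y -11.5 11.1 mid -0.18 z 45.2
30 y -11.4 11.6 mid 0.11 z 45.2
34 y -14.0 14.8 mid 0.4 z 45.2
38 y -15.5 15.5 mid -0.02 z 44.9
42 y -15.3 15.5 mid 0.1 z 45.4
46 y -15.5 15.4 mid -0.05 z 45.5
50 y -15.2 14.9 mid -0.18 z 45.2
54 y -12.2 12.0 mid -0.11 z 45.2
tool y -0.6434168444287863 [-3.14026595e+00  1.68166353e-03 -1.16004882e+00]
```

Call:
play_rows([
  [[0.0012,0,0.0005,0],[0.0024,0,0.001,0],[0.0036,0,0.0016,0],[0.0045,0,0.002,0],[0.0045,0,0.002,0]],
], newtons=30)

```text
t: 26.18
eef_pos: [0.6382, 0.0044, 0.2712]
ee_rot: [-3.139, 0.006, -1.159]
force: [-21.0, 30.2, 31.7]
width: 0.0242
```

```bash
python3 look.py w21 38 60 18 64
python3 - <<'E'
from fit import *
s=arm.get_state(); F,o=frame([646.8,-17.2,113.45]); r=(s["eef_pos"]-o)@F*1000; print("tool y",r[1], s["ee_rot"])
E
```

```text
t 26.18 shift [-23.7   0.7  19.8] turn 0.2 tcp [0.6382 0.0044 0.2712] yaw -66.43 F [-21.   30.2  31.7] w 0.0242
138 [-42.   -0.1 -22.3] 146 [-4.7 -0.1 53.4] 154 [-0.  -0.1 53.2] 162 [ 5.  -0.1 54.3] 170 [ 9.6 -0.1 54.1] 178 [14.2 -0.1 54.5] 186 [18.9 -0.1 55.4] 194 [20.9 -0.  44.7] 202 [25.2 -0.  43.5] 210 [30.3 -0.  46.3] 218 [34.6  0.  45.2] 226 [39.1  0.  45. ] 234 [43.4  0.1 43.9] 
slope deg -4.63
fit [646.74 -17.18 113.52] 4418 rms 0.99
18 y -15.3 15.5 mid 0.08 z 52.4
22 y -12.0 11.3 mid -0.31 z 45.3
26 y -11.9 11.3 mid -0.28 z 45.2
30 y -11.8 11.2 mid -0.29 z 45.2
34 y -14.9 14.5 mid -0.21 z 45.3
38 y -15.4 15.5 mid 0.05 z 45.2
42 y -15.4 15.5 mid 0.03 z 45.6
46 y -15.5 15.3 mid -0.09 z 45.5
50 y -12.4 13.5 mid 0.56 z 45.3
54 y -12.4 11.5 mid -0.45 z 45.3
tool y -0.7445210430204641 [-3.13901344  0.00546184 -1.15933469]
```

Call:
play_rows([
  [[-0.002,0,-0.001,0],[-0.004,0,-0.003,0],[-0.004,0,-0.003,0]],
])

```text
t: 26.6
eef_pos: [0.6378, 0.0052, 0.2715]
ee_rot: [-3.141, 0.002, -1.16]
force: [-4.8, 10.0, 8.2]
width: 0.0238
```

Call:
play_rows([
  [[0,0,0,0],[0,0,0,0],[0,0,0,0],[0,0,0,0],[0,0,0,0]],
], grip=130)

```text
t: 27.22
eef_pos: [0.6382, 0.0035, 0.2708]
ee_rot: [3.141, -0.0, -1.161]
force: [0.5, -0.3, -0.0]
width: 0.0428
```

Call:
play_rows([
  [[0,0,-0.03,0],[-0.015,0,-0.06,0],[-0.05,0,-0.08,0],[-0.06,0,-0.08,0],[-0.06,0,-0.08,0]],
])

```text
t: 27.85
eef_pos: [0.6139, 0.0591, 0.3506]
ee_rot: [3.141, 0.0, -1.16]
force: [-0.4, -0.7, 1.7]
width: 0.0427
```

```bash
python3 - <<'E'
from h import *
go((.6,.08,.34),-66.6)
c=cp("wrist"); im,d=cams.grab_frame("wrist"); np.savez("w22.npz",d=d,K=c[0],t=c[1],R=c[2]); save("w22.png",im)
cv2.imwrite("pics/w22c.png",cv2.resize(im[40:240,180:330],None,fx=3,fy=3,interpolation=cv2.INTER_CUBIC)[...,::-1])
E
python3 chk.py w22 45 20 74; python3 chk.py w22 25 20 74 | tail -1
```

```text
t 27.85 shift [-24.7   4.4  10.6] turn 0.2 tcp [0.6139 0.0591 0.3506] yaw -66.44 F [-0.4 -0.7  1.7] w 0.0427
fit [ 6.4684e+02 -1.6770e+01  1.1315e+02  3.7000e-01] 2597 rms 1.06
20 y -11.4 11.6 mid 0.13 z 45.0
26 y -11.2 11.6 mid 0.2 z 45.2
32 y -11.8 11.5 mid -0.18 z 45.0
38 y -11.7 11.4 mid -0.15 z 45.1
44 y -11.6 11.3 mid -0.14 z 45.1
50 y -11.3 12.0 mid 0.32 z 45.2
56 y -11.2 12.0 mid 0.41 z 45.1
62 y -11.0 11.9 mid 0.46 z 45.1
68 y -10.9 11.9 mid 0.5 z 44.8
end face block x 70.26 158 datum end 69.5 63
end face block x 70.35 134 datum end 69.5 63
```

View pics/w22c.png

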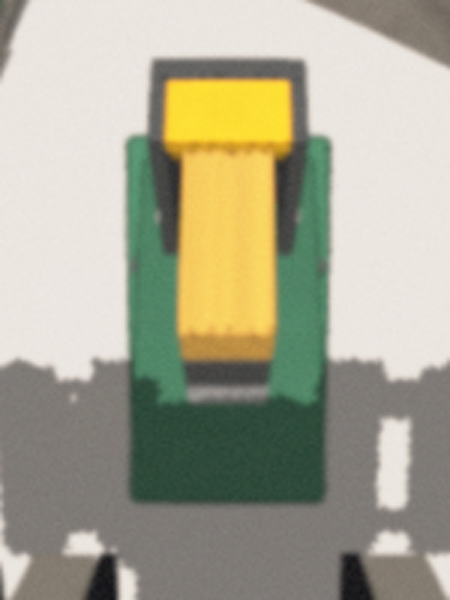

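Run:
```python
from fit import *
Q=[]
for i in range(6):
    c=cp("wrist"); im,d=cams.grab_frame("wrist"); P=cloud("wrist",d,c)
    F,o=frame([646.8,-17.1,113.45,.4]); Q.append(((P-o)@F*1000).reshape(-1,3))
    fit(P,im[...,::-1].copy(),[646.8,-17.1,113.45,.4]) if i<3 else 0
q=np.vstack(Q); q=q[(abs(q[:,1])<9)&(q[:,0]>60)&(q[:,0]<78)]
for z in range(-15,50,4):
    k=q[(q[:,2]>=z)&(q[:,2]<z+4)]
    if len(k)>5: print(z,len(k),np.percentile(k[:,0],[25,50,75]).round(2))
np.save("q.npy",q)
z=np.load("w11.npz"); P=cloud("wrist",z["d"],(z["K"],z["t"],z["R"])); p=((P-o)@F*1000).reshape(-1,3); p=p[(abs(p[:,1])<9)&(p[:,0]>60)&(p[:,0]<78)]
print("before")
for z in range(-15,30,4):
    k=p[(p[:,2]>=z)&(p[:,2]<z+4)]
    if len(k)>5: print(z,len(k),np.percentile(k[:,0],[25,50,75]).round(2))
```

```text
fit [ 6.4664e+02 -1.6860e+01  1.1357e+02  3.8000e-01] 2642 rms 1.09
fit [ 6.4661e+02 -1.6890e+01  1.1404e+02  3.6000e-01] 2617 rms 1.08
fit [ 6.4661e+02 -1.6890e+01  1.1392e+02  3.4000e-01] 2637 rms 1.06
-15 643 [70.54 72.94 75.68]
-11 136 [69.59 69.71 69.89]
-7 169 [69.6  69.72 69.88]
-3 192 [69.48 69.66 69.81]
1 85 [69.69 69.83 69.96]
5 135 [70.45 70.55 70.69]
9 175 [70.46 70.61 70.78]
13 207 [70.45 70.58 70.72]
17 201 [70.45 70.59 70.76]
21 258 [70.34 70.51 70.65]
25 207 [70.33 70.45 70.63]
29 235 [70.35 70.55 70.68]
33 252 [70.33 70.47 70.66]
37 281 [70.31 70.45 70.63]
41 1380 [63.42 66.67 69.77]
45 865 [62.44 65.25 67.69]
before
-15 122 [70.47 72.91 75.61]
-11 27 [69.58 69.69 69.88]
-7 29 [69.7  69.78 69.89]
-3 29 [69.57 69.74 69.96]
1 28 [69.63 69.7  69.87]
5 35 [69.67 69.88 69.96]
9 30 [69.65 69.78 69.9 ]
13 16 [69.82 70.33 70.53]
17 43 [70.42 70.51 70.6 ]
21 234 [63.6  66.35 69.32]
25 114 [62.14 64.85 67.4 ]
```

Both blocks are flat and in line, and their ends are flush with each other. They sit about 0.8 mm uphill of the datum's end, probably dragged there when I relieved the load before letting go. I'll nudge the upper ends gently downhill with closed fingertips.

Call:
play_rows([
  [[0,-0.001,0.02,0],[0,-0.001,0.05,0],[0,-0.001,0.075,0],[0,-0.001,0.082,0],[0,-0.001,0.082,0]],
], grip=255, newtons=10)

```text
t: 28.82
eef_pos: [0.6154, 0.059, 0.2689]
ee_rot: [3.141, -0.0, -1.161]
force: [-0.1, -0.4, 0.4]
width: 0.0013
```

Call:
play_rows([
  [[0.006,0,0,0],[0.012,0,0,0],[0.015,0,0,0],[0.016,0,0,0],[0.016,0,0,0]],
])

```text
t: 29.45
eef_pos: [0.6216, 0.0443, 0.269]
ee_rot: [-3.141, 0.0, -1.161]
force: [0.4, 0.7, -0.0]
width: 0.0005
```

Run:
```python
from fit import *
s=arm.get_state();F,o=frame([646.8,-17.1,113.45,.4]); u=np.radians(113.45); r=(s["eef_pos"]-o)*1000
print("h",r[:2]@[np.cos(u),np.sin(u)],"y",r[:2]@[-np.sin(u),np.cos(u)],s["eef_pos"],s["force"],s["width"])
```

```text
h 66.4003955716554 y -1.320523701311593 [0.62158751 0.04434173 0.26904898] [ 0.44377526  0.67941989 -0.04413909] 0.0005497025310260396
```

Call:
play_rows([
  [[0.001,0,0,0],[0.002,0,0,0],[0.003,0,0,0],[0.003,0,0,0]],
])

```text
t: 29.95
eef_pos: [0.6227, 0.0419, 0.2689]
ee_rot: [3.142, 0.0, -1.161]
force: [-1.5, 0.4, -0.2]
width: 0.0009
```

Call:
play_rows([
  [[0.0005,0,0.0003,0],[0.001,0,0.0005,0],[0.0015,0,0.0008,0],[0.002,0,0.001,0]],
])

```text
t: 30.45
eef_pos: [0.6232, 0.0411, 0.2684]
ee_rot: [-3.141, 0.002, -1.16]
force: [-7.3, 11.4, 8.1]
width: 0.0004
```

Call:
play_rows([
  [[0.0005,0,0.0003,0],[0.001,0,0.0005,0],[0.001,0,0.0005,0]],
])

```text
t: 30.82
eef_pos: [0.6233, 0.0409, 0.2684]
ee_rot: [-3.141, 0.003, -1.16]
force: [-9.1, 13.4, 10.3]
width: 0.0006
```

Call:
play_rows([
  [[-0.003,0,-0.0015,0],[-0.01,0,-0.005,0],[-0.025,0,-0.03,0],[-0.025,0,-0.08,0],[-0.025,0,-0.08,0]],
])

```text
t: 31.45
eef_pos: [0.6152, 0.0622, 0.3521]
ee_rot: [-3.134, -0.002, -1.16]
force: [0.3, -0.2, -0.8]
width: 0.0005
```

```bash
cat > ends.py <<'E'
from fit import *
Q=[]
for i in range(5):
    c=cp("wrist"); im,d=cams.grab_frame("wrist"); P=cloud("wrist",d,c)
    F,o=frame([646.8,-17.1,113.45,.4]); Q.append(((P-o)@F*1000).reshape(-1,3))
save("w23.png",im); np.savez("w23.npz",d=d,K=c[0],t=c[1],R=c[2])
a=np.vstack(Q); q=a[(abs(a[:,1])<9)&(a[:,0]>60)&(a[:,0]<78)]
for z in range(-11,41,4):
    k=q[(q[:,2]>=z)&(q[:,2]<z+4)]
    if len(k)>5: print(z,len(k),np.percentile(k[:,0],[25,50,75]).round(2))
# widths at the upper end faces
for nm,lo,hi in (("datum",-12,-3),("thick",6,20),("thin",28,38)):
    k=a[(abs(a[:,0]-70.2)<1.2)&(a[:,2]>lo)&(a[:,2]<hi)&(abs(a[:,1])<16)]; print(nm,len(k),np.percentile(k[:,1],[1,99]).round(1),np.percentile(k[:,1],[1,99]).mean().round(2))
E
python3 ends.py; python3 chk.py w23 45 20 74
```

```text
-11 126 [69.61 69.75 69.9 ]
-7 70 [69.88 70.15 70.51]
-3 150 [70.34 70.5  70.66]
1 147 [70.45 70.58 70.71]
5 142 [70.43 70.53 70.69]
9 175 [70.44 70.58 70.69]
13 169 [70.36 70.51 70.67]
17 186 [70.4  70.56 70.73]
21 221 [70.31 70.48 70.62]
25 185 [70.35 70.45 70.65]
29 204 [70.31 70.49 70.69]
33 228 [70.31 70.47 70.64]
37 230 [70.27 70.42 70.58]
datum 277 [-11.2  11.3] 0.03
thick 774 [-11.6  11. ] -0.32
thin 723 [-11.6  11. ] -0.31
fit [ 6.4663e+02 -1.6850e+01  1.1376e+02  3.8000e-01] 2714 rms 1.1
20 y -11.8 11.7 mid -0.05 z 45.1
26 y -11.6 11.5 mid -0.05 z 45.1
32 y -12.2 11.4 mid -0.43 z 45.1
38 y -12.2 11.3 mid -0.47 z 45.1
44 y -12.1 11.0 mid -0.55 z 45.1
50 y -12.0 10.9 mid -0.55 z 45.1
56 y -11.9 10.8 mid -0.55 z 45.1
62 y -11.8 10.6 mid -0.58 z 45.0
68 y -11.8 10.5 mid -0.63 z 44.7
end face block x 70.19 163 datum end 69.48 56
```

The 70.5/69.7 mm step has moved into the datum's own face, so it is a depth artefact: the thick, thin and datum ends are flush. The blocks also took a 16 N push with almost no movement. I'll check the bystanders quickly and hand in.

Run:
```python
from h import *
im,d=cams.grab_frame("scene")
for q in ["oil_bottle","loupe","jaw_insert","padlock","cylinder_b","marker"]:
    print(q,[np.round(f["xyz"],3).tolist() for f in finder.find_in("scene",q)][:1])
s=arm.get_state(); print(s["t"],s["force"],s["eef_pos"]); print(job_done())
```

```text
oil_bottle [[0.643, 0.262, 0.068]]
loupe [[0.442, 0.422, 0.028]]
jaw_insert [[0.36, 0.032, 0.015]]
padlock [[0.674, 0.362, 0.013]]
cylinder_b [[0.501, 0.534, 0.012]]
marker [[0.331, 0.231, 0.015]]
32.05 [-0.21007245 -0.30857478  0.389705  ] [0.61403054 0.06183145 0.34713319]
the job is handed in; nothing more can be done
None
```

I built the stack and handed the job in at about 32 s of the 61 s allowed. I laid the thick block on the upper slope and slid it under the lower lip to the stop, then did the same with the brass block under the upper lip.

**Last checks**
- **Ends:** the upper ends of both blocks and the datum block are flush, within the roughly 0.8 mm step in the depth readings. A nudge of about 16 N from the closed fingers hardly moved them.
- **Sides:** both blocks are within about 0.5 mm of the datum block's centreline.
- **Flatness:** the top faces measured 25 mm and 45 mm above the datum face, as they should.
- **Robot and bystanders:** the fingers are clear, with no force on the tool. The six bystander objects were found within 4 mm of their starting places, which is the accuracy of the finder.

**What went wrong on the way**
- My first grasp of the thick block closed too late and lifted empty. The block did not move.
- The brass block first sat about 1.8 mm off to one side. I released it, re-centred the tool and gripped it again before the final slide.
- Before the nudge, the blocks' ends read about 0.8 mm uphill of the datum's end. The reading did not change, but the step then showed up within the datum's own end face, so I put it down to the depth camera. I can't rule out a gap smaller than 1 mm at the stop.

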